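# Refit the hinged cover of the sample bath

### The job

Get the drained sample bath ready for the next coolant test: stand every small amber sample jar upright in a row along the middle of the narrow raised steel shelf inside the bath, put the cover back on so that its lip drops into the bath and its hinge knuckles mesh with those of the bath, slide the loose hinge pin through all the knuckles until its grip is hard up against them, and turn the catch in over the cover. Keep the jars upright all the time and leave the other things on the bench where they are.

Things in the scene. Friction and masses are not known exactly. Their poses are not given: they have to be found in the camera images.
- bath: The sample bath, fixed to the bench: an open clear acrylic trough on a green base, 224 mm long (x) by 136 mm wide (y), 6 mm walls, rim 105 mm above the bench, inside 212 by 124 mm. Its origin is the centre of its underside on the bench, x points along its length to the hinge end (the short side away from the robot), y across it to the left as seen from the robot, z up.
- shelf_mid (a point): Centre of the top of the raised steel shelf in the bath, 30 mm above the bench. The shelf is a plate 206 mm long along the bath's x and only 46 mm wide along its y, 22 mm above the bath's floor, with 39 mm open on either side; axes as the bath. The four jars at most fit in a row along it, 52 mm apart.
- lid_seat (a point): The point in the bath, 97 mm above the bench on its vertical centre line, where the cover's origin lies when the cover is seated, axes then parallel to the bath's; the lip leaves 3 mm of play all round. The pin's tapered nose draws the cover's knuckles into line.
- hinge_mid (a point): Middle of the hinge line of the bath: 125 mm from the bath's centre along its x, 107 mm above the bench; axes as the bath. The line runs along the bath's y through five aluminium knuckle blocks 20 mm tall with a 13 mm round bore, spanning 136 mm: three on the bath (22 mm long at the two ends, 28 mm in the middle) and, between them, two on the cover.
- hinge_mouth (a point): Centre of the bore's mouth on the outer face of the left end knuckle, 68 mm from hinge_mid along the bath's y. Both ends are open; the pin may go in from either.
- lid: The loose cover, about 0.42 kg, at first lying right way up on the bench to the right of the bath: a grey plate 220 by 136 by 6 mm with an 8 mm deep locating lip underneath, 206 by 118 mm outside, and two aluminium hinge knuckles on one short side. Origin: centre of the lip's underside (it rests on the bench at height 0), x to the knuckle end, z up; the plate's top is 14 mm up and its bore axis is at x = 125 mm, 10 mm up.
- lid_handle (a point): Middle of the cover's black strap handle, a straight bar 14 mm wide across the cover's y, 12 mm thick and 110 mm long along the cover's x, standing clear 26 mm over the plate, near the cover's centre of mass: 8 mm along the cover's x and 46 mm above its origin.
- lid_bore (a point): Middle of the cover's own hinge line, between its two knuckles (26 mm long, bore 13 mm): x = 125 mm, 10 mm up in the cover's frame. It falls on hinge_mid when the cover is on the right way round.
- pin: The loose hinge pin, 0.09 kg, lying flat on the bench to the left of the bath: a steel rod of 10 mm diameter with a flat black grip at one end. Origin on the rod's axis, x towards the tapered nose: the tip is at x = +83 mm (taper from 69 mm), the shoulder where the grip begins at x = -69 mm. When the pin is home the shoulder is against the outer knuckle and the origin is at hinge_mid.
- pin_grip (a point): Centre of the pin's flat grip, 44 mm long along the pin, 18 mm wide (pin's y) and 10 mm thick (pin's z), at x = -91 mm in the pin's frame; the shoulder is 22 mm from it.
- catch (a joint): Angle (rad) of the turn catch on the bath's right wall (bath's -y) near its front: a flat steel arm 12 mm wide turning about a vertical pivot with slight friction and staying where it is left. At 0 the arm points along the bath's -x beside the wall (minus: swung outward), at +1.57 it points along the bath's +y, across the cover. Range -0.8 to 1.6; it turns clockwise seen from above as the value grows and passes 1.5 mm above the seated cover.
- catch_pivot (a point): Pivot of the turn catch, at x = -70 mm, y = -82 mm in the bath's frame, 115 mm above the bench, in the middle of the arm's thickness.
- catch_peg (a point): Middle of the black upright finger peg on the catch's arm, 10 mm in diameter, standing 24 mm proud of the arm, its axis 36 mm from the pivot; this point is 132 mm above the bench.
- jar0: A filled sample jar, 58 mm tall, 0.1 to 0.16 kg: amber glass of 40 mm diameter with a white screw cap of 42 mm diameter on its top 16 mm. Origin: centre of its underside, z up. Three or four of these are present, standing on the bench to the left of the bath; an absent one reads None.
- jar1: A filled sample jar, 58 mm tall, 0.1 to 0.16 kg: amber glass of 40 mm diameter with a white screw cap of 42 mm diameter on its top 16 mm. Origin: centre of its underside, z up. Three or four of these are present, standing on the bench to the left of the bath; an absent one reads None.
- jar2: A filled sample jar, 58 mm tall, 0.1 to 0.16 kg: amber glass of 40 mm diameter with a white screw cap of 42 mm diameter on its top 16 mm. Origin: centre of its underside, z up. Three or four of these are present, standing on the bench to the left of the bath; an absent one reads None.
- jar3: A filled sample jar, 58 mm tall, 0.1 to 0.16 kg: amber glass of 40 mm diameter with a white screw cap of 42 mm diameter on its top 16 mm. Origin: centre of its underside, z up. Three or four of these are present, standing on the bench to the left of the bath; an absent one reads None.
- reagent: A clear reagent bottle with a blue cap, 70 mm wide, 145 mm tall; a bystander. Origin: centre of its underside.
- beaker: An empty glass beaker, 68 mm wide, 85 mm tall; a bystander. Origin: centre of its underside.
- spanner: A spanner 140 mm long lying among the jars; a bystander. Origin: about the middle of its length, on the bench.
- driver: A screwdriver 180 mm long; a bystander. Origin: about the middle of its length, on the bench.
- tape: A roll of white tape, 90 mm wide and 19 mm high, lying flat; a bystander. Origin: centre of its underside.
- fittings: A grey tray 100 by 140 by 35 mm; a bystander. Origin: centre of its underside.
- stockjar: A white jar with a black cap, 64 mm wide and 85 mm tall (larger than the sample jars); a bystander. Origin: centre of its underside.
Things that resemble listed ones, but are neither listed nor needed, are in the scene too. Leave any red or turquoise look-alike of the jar0 alone.

How it is judged:
By the outcome, as a careful person would: the job done as asked, in the order asked, and still so for the second after the job is handed in, with the robot touching nothing.
Of jar0, jar1, jar2, jar3 only 3 to 4 are there at a start; the rules pass over those that are not, and their reading is None.
At some moment in a run one of lid, pin may be knocked a few centimetres aside while the robot is not near it.
It also fails if it takes over 208 s, if anything falls off the work surface, if the arm or the gripper's body presses on something with over 40 N, if the wrist force passes 120 N, or if a joint passes its speed limit or range.

### The arm

A 7-joint arm with a two-finger parallel gripper is mounted at the origin on the work surface. World frame = base frame: x ahead of the robot, y to its left, z up, the work surface at z = 0. Lengths are in m, angles in rad, forces in N, time in s.
With the tool pointing down it reaches from about 0.425 to 0.95 m from the base axis. Payload 4.7 kg.
Tool frame: the origin (TCP) lies between the finger pads; the fingertips stand 25 mm ahead of it and the grasp point (between the pads) lies 6 mm ahead of it; z points along the fingers, y is the line along which they close (so a half turn about z gives the same grasp; the last joint's range is limited). The gripper opens to 85 mm and grips with 20 to 120 N. Pads are 22 mm wide; open, the fingers measure 114 mm over their backs; the gripper's body (76 mm by 85 mm) begins 54 mm behind the grasp point. The pads swing forward as they close: fully open they stand 13 mm farther back than shut.
Start: joints at [-1.168, 0.469, -0.049, 1.532, 0.024, 1.141, -0.082], TCP at [0.282, 0.613, 0.221] pointing down, gripper open.
Joint ranges: [-2.59, 2.59], [-0.33, 1.99], [-1.39, 1.29], [0.1, 2.45], [-1.04, 4.18], [0.21, 1.99], [-2.66, 2.66]. Speed limits (rad/s): [2.57, 2.57, 3.14, 3.14, 3.14, 3.14, 3.14].

### API

Orientations are given as a 3x3 rotation matrix whose columns are the frame's x, y, z axes.
In Python, from rig import * gives the robot as it stands. Calls block until the motion is done:
- movep(position, orientation): joint-space move of the TCP to a pose.
- move_l(position, attitude=None, feed=0.15, until_force=None): straight line of the TCP; attitude=None keeps the orientation; feed is the mean speed in m/s. With until_force (N) it stops when the force on the tool has changed by that much, and returns True; else False.
- move_joints(angles): joint-space move.
- command_gripper(opening, newtons=None): finger opening in m; newtons is the grip in N (None keeps the last); returns when the fingers have stopped.
- sleep(seconds).
- inverse_kinematics(position, orientation): joint angles nearest the present ones, or None.
- sense(): the state.
- camera(name): name is "side" or "top" or "wrist"; returns (picture, depth): 480x640x3 uint8, red, green, blue; 480x640 float32, m along the optical axis (not along the pixel's ray), 0 where there is no reading.
- camera_params(name): a dict with "K" (3x3 intrinsics, pixels), "position" and "rotation" of the camera in the world; the wrist camera has in their place "tool_from_camera" (4x4, takes a point from camera to tool coordinates, whose origin is the TCP and whose axes are the flange's). Camera axes: x right, y down, z forward; pixel columns grow to the right and rows downward; lengths in m; the calibration is good to about 2 mm. A picture is of the moment at which its call begins: read the wrist's pose just before it. camera_params takes no time and is no camera call.
A pose or a line that the arm cannot do raises Unreachable and nothing moves.
- finish_job(): hands the job in; it is judged then, once.
The state is a dict: "time_s": time; "joint_pos": joint angles; "qd": joint speeds; "joint_efforts": joint torques, N m; "position": TCP position; "tcp_rot": TCP orientation; "wrist_force": force on the tool from outside, world axes, zero at the start; "ft_torque": the same for the moment, N m; "finger_gap": finger opening in m; "gripper_force": force on a finger pad.
Only numpy, scipy, OpenCV 4.12 (cv2) and the standard library are available. Lean on these libraries where they do the work, as an engineer would, in place of code of your own. Each camera call takes 0.05 s, during which the arm holds its last target. There are 200 camera calls.

## Working session

There is one attempt and no reset: what is moved stays moved. The work goes in short steps, each a Python script; the robot and the scene stay as the last script left them, time stands still between calls to the robot, and variables do not carry over. Pictures are saved under pics/ and viewed, at most 14 in all, crops included, and the job is handed in when it is done.

```bash
ls; mkdir -p pics; python3 - <<'E'
from rig import *
import cv2,numpy as np
for n in ["top","side"]:
    p,d=camera(n); cv2.imwrite(f"pics/{n}0.png",p[:,:,::-1]); np.save(f"pics/{n}0.npy",d)
    c=camera_params(n); print(n,c["K"],c["position"],c["rotation"])
print(camera_params("wrist"))
s=sense();print(s["time_s"],s["tcp_rot"],s["finger_gap"])
E
```

```text
pics
top [[536.85549207   0.         313.59839723]
 [  0.         536.85549207 242.43444119]
 [  0.           0.           1.        ]] [2.49784619e-01 1.34924056e-03 1.76483700e+00] [[ 0.02324899 -0.98629094  0.1633697 ]
 [-0.99967752 -0.02460496 -0.00628118]
 [ 0.01021478 -0.16317099 -0.98654492]]
side [[434.17387283   0.         321.09975973]
 [  0.         434.17387283 239.03003147]
 [  0.           0.           1.        ]] [0.32736041 0.9603255  0.71616905] [[-0.98008557 -0.10041854  0.17131373]
 [-0.19850049  0.51916441 -0.83130372]
 [-0.00546169 -0.84875464 -0.52875867]]
{'K': array([[427.77819869,   0.        , 318.60291007],
       [  0.        , 427.77819869, 235.01899126],
       [  0.        ,   0.        ,   1.        ]]), 'tool_from_camera': array([[-1.29449747e-03, -9.55352660e-01, -2.95465091e-01,
         7.51448677e-02],
       [ 9.99999130e-01, -1.16169787e-03, -6.24998357e-04,
        -3.57089490e-04],
       [ 2.53852676e-04, -2.95465643e-01,  9.55353332e-01,
        -1.51550371e-01],
       [ 0.00000000e+00,  0.00000000e+00,  0.00000000e+00,
         1.00000000e+00]])}
0.1 [[-9.08233219e-01  4.18463842e-01 -6.58059091e-04]
 [ 4.18464353e-01  9.08231792e-01 -1.61151485e-03]
 [-7.66905090e-05 -1.73900559e-03 -9.99998485e-01]] 0.08531052228116943
```

View pics/top0.png

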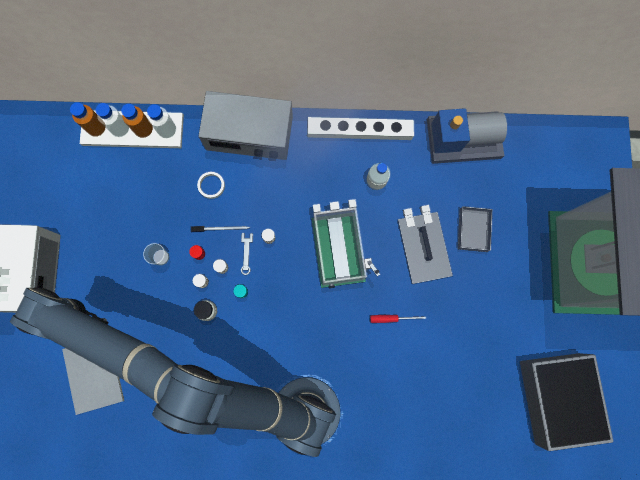

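View pics/side0.png

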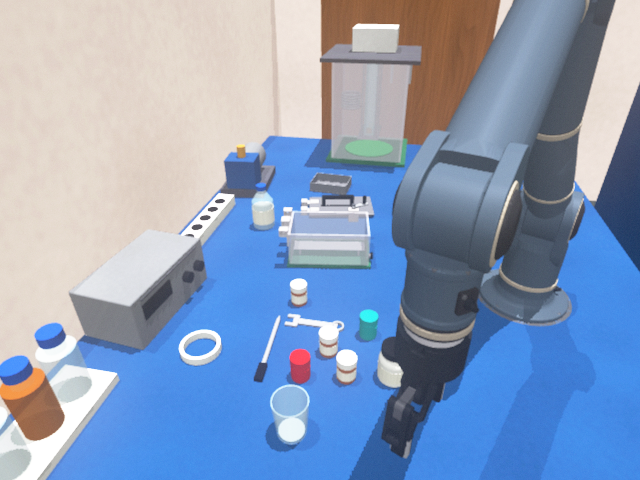

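The top view shows the bath near (340,245), the cover at (425,245), the pin at (190–248,229) with its nose to the right, and white-capped jars at (268,236), (220,266) and (200,281). I'll leave the red (196,252) and teal (240,291) jars alone. A fourth jar could be hidden under the arm.

```bash
cat > h.py <<'E'
from rig import *
import cv2,numpy as np
def Rd(phi):
    c,s=np.cos(phi),np.sin(phi); return np.array([[c,s,0],[s,-c,0],[0,0,-1.]])
def cam(n):
    s=sense(); p,d=camera(n); c=camera_params(n)
    if n=="wrist":
        T=np.eye(4);T[:3,:3]=s["tcp_rot"];T[:3,3]=s["position"];T=T@c["tool_from_camera"];R,t=T[:3,:3],T[:3,3]
    else: R,t=c["rotation"],c["position"]
    return p,d,(c["K"],R,t)
def toz(C,u,v,z):
    K,R,t=C; r=R@np.linalg.inv(K)@np.array([u,v,1.]); return t+r*(z-t[2])/r[2]
def cloud(d,C):
    K,R,t=C; v,u=np.mgrid[:480,:640]
    P=np.stack([(u-K[0,2])/K[0,0]*d,(v-K[1,2])/K[1,1]*d,d],-1); W=P@R.T+t; W[d==0]=np.nan; return W
def save(n,p): cv2.imwrite(f"pics/{n}.png",p[:,:,::-1])
def snap(n,name="wrist"):
    p,d,C=cam(name); save(n,p); np.savez(f"pics/{n}.npz",p=p,d=d,K=C[0],R=C[1],t=C[2]); return p,d,C
def load(n):
    f=np.load(f"pics/{n}.npz"); return f["p"],f["d"],(f["K"],f["R"],f["t"])
E
python3 - <<'E'
from h import *
c=camera_params("top");C=(c["K"],c["rotation"],c["position"])
for n,u,v,z in [("j",268,236,.058),("j",220,266,.058),("j",200,281,.058),("pin",194,229,.006),("pinnose",248,228,.006),("shelf1",336,219,.03),("shelf2",343,277,.03),("lidh1",420,230,.046),("lidh2",429,259,.046),("peg",376,267,.132)]:
    print(n,toz(C,u,v,z)[:2].round(3))
for phi in (0,np.pi,2.6):
  for p in ([.47,.3,.35],[.6,.1,.4],[.6,-.1,.4]):
    q=inverse_kinematics(p,Rd(phi)); print(phi,p,None if q is None else np.round(q,2))
E
```

```text
j [0.55  0.138]
j [0.449 0.288]
j [0.399 0.349]
pin [0.576 0.389]
pinnose [0.584 0.21 ]
shelf1 [ 0.617 -0.082]
shelf2 [ 0.426 -0.108]
lidh1 [ 0.584 -0.356]
lidh2 [ 0.489 -0.384]
peg [ 0.449 -0.202]
0 [0.47, 0.3, 0.35] [-1.11  0.2   0.56  1.66 -0.11  1.32 -2.1 ]
0 [0.6, 0.1, 0.4] [-0.74  0.29  0.68  1.46 -0.19  1.45 -1.63]
0 [0.6, -0.1, 0.4] [-0.52  0.32  0.85  1.47 -0.24  1.46 -1.24]
3.141592653589793 [0.47, 0.3, 0.35] [-0.64  0.19 -0.01  1.63  0.    1.32  0.93]
3.141592653589793 [0.6, 0.1, 0.4] [-0.41  0.26  0.23  1.44 -0.06  1.45  1.39]
3.141592653589793 [0.6, -0.1, 0.4] [-0.34  0.28  0.58  1.46 -0.15  1.45  1.81]
2.6 [0.47, 0.3, 0.35] [-0.72  0.19  0.09  1.64 -0.02  1.32  0.4 ]
2.6 [0.6, 0.1, 0.4] [-0.45  0.26  0.28  1.44 -0.07  1.45  0.86]
2.6 [0.6, -0.1, 0.4] [-0.38  0.29  0.64  1.46 -0.17  1.45  1.29]
```

```bash
python3 - <<'E'
from h import *
movep([.46,.27,.40],Rd(np.pi)); snap("w1")
movep([.52,-.10,.42],Rd(np.pi)); snap("w2"); snap("top1","top")
movep([.52,-.33,.40],Rd(np.pi)); snap("w3")
a=[cv2.imread(f"pics/{n}.png") for n in ("w1","w2","w3","top1")]
cv2.imwrite("pics/m1.png",cv2.resize(np.vstack([np.hstack(a[:2]),np.hstack(a[2:])]),(800,600),interpolation=cv2.INTER_AREA))
print(sense()["time_s"])
E
```

```text
4.1833
```

View pics/m1.png

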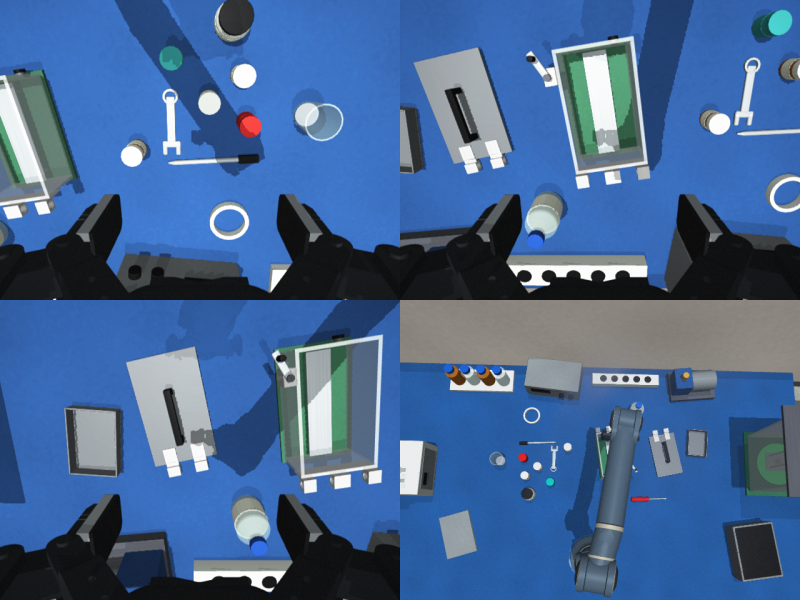

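Three jars are present, at w1 full-res pixels ≈(268,306), (418,204) and (486,152). The pin lies at (340–515,318) in w1, with its grip to world left. Next I'll fit precise poses from depth.

```bash
cat >> h.py <<'E'
def rect(W,m):
    q=W[m][:,:2].astype(np.float32); return cv2.minAreaRect(q*1000)
def comps(m,mn=60):
    n,l,s,c=cv2.connectedComponentsWithStats(m.astype(np.uint8)); return [l==i for i in range(1,n) if s[i,4]>=mn]
E
python3 - <<'E'
from h import *
p,d,C=load("w1");W=cloud(d,C);z=W[...,2]
hsv=cv2.cvtColor(p,cv2.COLOR_RGB2HSV)
print("bench z",np.nanmedian(z[np.abs(z)<.01]))
white=(hsv[...,1]<60)&(hsv[...,2]>120)
for m in comps((z>.05)&(z<.064)&white,150):
    (x,y),r=cv2.minEnclosingCircle(W[m][:,:2].astype(np.float32)); print("cap",round(x,4),round(y,4),round(r,4),m.sum(),np.median(z[m]).round(4),np.argwhere(m).mean(0).round())
pm=(z>.003)&(z<.016)&(W[...,1]>.15)
for m in comps(pm,150): print("low",rect(W,m),np.median(z[m]).round(4),p[m].mean(0).round())
for w in("w2","w3"):
    p,d,C=load(w);W=cloud(d,C);z=W[...,2];B=(W[...,1]>-.25)&(W[...,1]<0)&(W[...,0]<.75)
    print(w)
    for a,b,R in((.027,.033,B),(.101,.109,B),(.114,.119,B),(.117,.130,B),(.009,.017,~B&(W[...,1]<-.2)),(.017,.024,~B&(W[...,1]<-.2)),(.045,.056,~B&(W[...,1]<-.2))):
        for m in comps((z>a)&(z<b)&R,100): print(a,rect(W,m),m.sum(),np.median(z[m]).round(4))
E
```

```text
bench z -0.0010235271958400904
cap 0.3117 0.3285 0.0315 448 0.0569 [ 45. 362.]
cap 0.4044 0.3512 0.0211 1123 0.0568 [122. 391.]
cap 0.5198 -0.0249 0.0973 1077 0.0571 [217.  70.]
cap 0.453 0.289 0.0209 1023 0.0568 [165. 335.]
cap 0.4737 0.4724 0.0227 152 0.057 [182. 487.]
cap 0.5564 0.1377 0.0212 901 0.0568 [250. 211.]
low ((500.1762390136719, 211.47723388671875), (37.51729202270508, 138.84324645996094), 89.31381225585938) 0.0062 [235. 240. 242.]
low ((490.32330322265625, 506.6067810058594), (20.03716468811035, 46.00910186767578), 60.064579010009766) 0.0057 [148. 168. 185.]
low ((584.0664672851562, 300.255126953125), (18.81011390686035, 195.4202117919922), 3.1182353496551514) 0.0082 [131. 137. 143.]
low ((705.1788940429688, 332.267578125), (39.1273307800293, 88.79248046875), 14.305233001708984) 0.0097 [163. 169. 163.]
low ((748.5484619140625, 343.7488708496094), (37.951438903808594, 72.08294677734375), 15.655729293823242) 0.0098 [159. 165. 158.]
low ((844.2164916992188, 257.84478759765625), (216.48681640625, 5.329630374908447), 83.88448333740234) 0.0095 [71. 75. 76.]
low ((891.8537597
[... 4536 characters left out ...]
375, -323.53033447265625), (22.366594314575195, 25.758399963378906), 12.854841232299805) 294 0.019
0.017 ((666.1554565429688, -382.2296447753906), (22.219343185424805, 26.214998245239258), 12.229488372802734) 286 0.0189
0.017 ((850.6275634765625, -429.6331787109375), (115.65818786621094, 58.40347671508789), 51.992313385009766) 218 0.0209
0.017 ((910.924072265625, -270.35089111328125), (140.05494689941406, 4.781473636627197), 89.94342041015625) 323 0.0203
0.045 ((544.9720458984375, -377.9388427734375), (109.27241516113281, 14.469240188598633), 12.24866008758545) 1103 0.0507
0.045 ((868.6139526367188, -441.3590087890625), (107.54109954833984, 50.279232025146484), 61.030887603759766) 387 0.0505
```

Poses found:
- **Bath:** centre (0.523,−0.093), yaw 9.1°.
- **Cover:** yaw 12.2°, handle at (0.545,−0.378).
- **Pin:** middle at (0.584,0.300), nose towards −y.
- **Catch:** about −0.45 rad.

Next I'll place the three jars.

```bash
cat >> h.py <<'E'
YB=np.radians(9.1); BC=np.array([.5228,-.0932])
def bath(x,y,z): return np.array([BC[0]+np.cos(YB)*x-np.sin(YB)*y,BC[1]+np.sin(YB)*x+np.cos(YB)*y,z])
E
cat > jars.py <<'E'
from h import *
PH=Rd(YB+np.pi)
for (x,y),s in [((.5564,.1377),.052),((.453,.289),0),((.4044,.3512),-.052)]:
    movep([x,y,.14],PH); command_gripper(.064,50)
    move_l([x,y,.053],feed=.12); command_gripper(.0,50); g=sense()["finger_gap"]; print("gap",g)
    if not .036<g<.048: raise SystemExit("missed")
    move_l([x,y,.21],feed=.2)
    t=bath(s,0,.21); movep(t,PH)
    t[2]=.095; move_l(t,feed=.15); t[2]=.080; print("hit",move_l(t,feed=.03,until_force=3), sense()["position"][2])
    command_gripper(.062); t[2]=.21; move_l(t,feed=.2); print(sense()["time_s"])
movep(bath(-.05,0,.40),PH); snap("w4"); snap("top4","top")
p,d,C=load("w4");W=cloud(d,C);z=W[...,2]
for m in comps((z>.08)&(z<.094)&(p.min(-1)>120),150):
    (x,y),r=cv2.minEnclosingCircle(W[m][:,:2].astype(np.float32)); v=np.array([x,y])-BC; print("cap",r,np.median(z[m]),v@[np.cos(YB),np.sin(YB)],v@[-np.sin(YB),np.cos(YB)])
E
python3 jars.py
```

```text
gap 0.00011713894992371413missed
```

```bash
python3 - <<'E'
from h import *
s=sense();print(s["position"],s["tcp_rot"].round(3),s["wrist_force"],s["time_s"])
a,_,_=snap("s5","side"); b,_,_=snap("w5")
cv2.imwrite("pics/m5.png",np.hstack([cv2.resize(a[200:440,160:480],(400,300)),cv2.resize(b,(400,300))])[:,:,::-1])
E
```

```text
[0.55638203 0.13769263 0.05303659] [[-0.987 -0.158  0.   ]
 [-0.158  0.987 -0.   ]
 [-0.    -0.    -1.   ]] [-0.1680067   0.20405322  0.04543463] 7.975
```

View pics/m5.png

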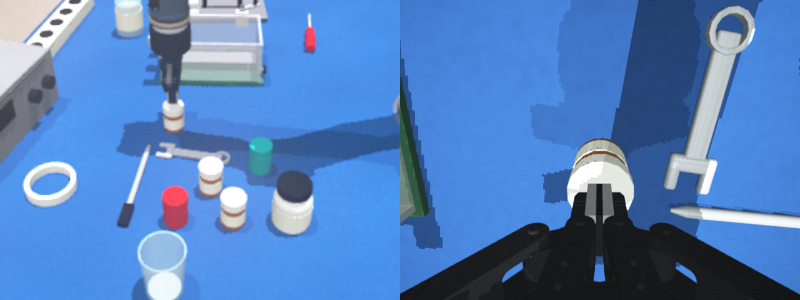

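```bash
python3 - <<'E'
from h import *
move_l([.5564,.1377,.25],feed=.2)
p,d,C=snap("w6");W=cloud(d,C);z=W[...,2]; q,_,D=snap("top6","top")
for m in comps((z>.048)&(z<.064)&(p.min(-1)>120),150):
    (x,y),r=cv2.minEnclosingCircle(W[m][:,:2].astype(np.float32)); print("cap",x,y,r,np.median(z[m]))
b=load("w2");Wb=cloud(b[1],b[2]);z=Wb[...,2]
for m in comps((z>.048)&(z<.064)&(b[0].min(-1)>120)&(Wb[...,0]<.7),150):
    (x,y),r=cv2.minEnclosingCircle(Wb[m][:,:2].astype(np.float32)); print("w2 cap",x,y,r)
t,dt,T=load("top1");W=cloud(dt,T);z=W[...,2]
for m in comps((z>.045)&(z<.066)&(t.min(-1)>150)&(W[...,0]>.35)&(W[...,0]<.6)&(W[...,1]>.1)&(W[...,1]<.4),30): print("top1",np.mean(W[m],0),m.sum())
g=np.hstack([p[:300,100:500],cv2.resize(q[200:320,160:320],(400,300),interpolation=cv2.INTER_NEAREST)]);save("m6",g)
E
```

```text
cap 0.4046424925327301 0.35033300518989563 0.02080729603767395 0.05671123196871236
cap 0.4527541399002075 0.28891152143478394 0.02130086161196232 0.05672948840439068
cap 0.5565956234931946 0.13750150799751282 0.021111587062478065 0.056783104223002645
w2 cap 0.5567806959152222 0.13680392503738403 0.021160712465643883
top1 [0.55437097 0.13957198 0.05724421] 119
top1 [0.4508557  0.29052107 0.05749527] 129
top1 [0.40173822 0.35278428 0.05836277] 121
```

View pics/m6.png

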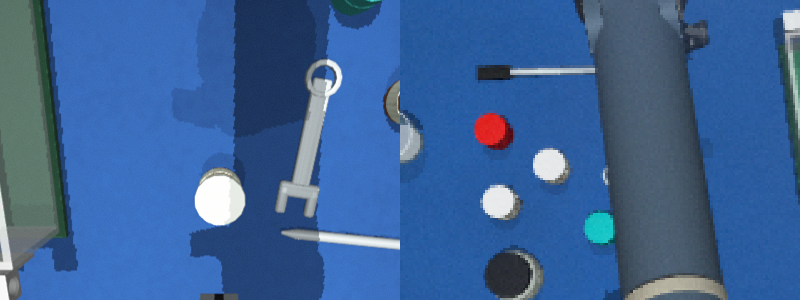

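The jar hasn't moved, so the fingers closed above it. I'll measure where the fingertips really are.

```bash
python3 - <<'E'
from h import *
for n in("w5","w6"):
    p,d,C=load(n);W=cloud(d,C)
    zt=.053 if n=="w5" else .25
    for r in range(280,330,6): print(n,r,d[r,318:321].round(3),(W[r,319]-[.5564,.1377,zt]).round(3),p[r,319])
f,d,C=load("s5");W=cloud(d,C)
m=(abs(W[...,0]-.5564)<.04)&(abs(W[...,1]-.1377)<.05)&(W[...,2]>.05)&(W[...,2]<.12)&(f.max(-1)<90)
print(m.sum(),np.nanmin(W[m],0),np.percentile(W[m][:,2],[0,1,5,20]))
E
```

```text
w5 280 [0.16  0.159 0.16 ] [-0.012 -0.002  0.004] [230 235 229]
w5 286 [0.16  0.161 0.16 ] [-0.009 -0.002  0.003] [228 232 226]
w5 292 [0.162 0.161 0.162] [-0.007 -0.002  0.004] [231 236 229]
w5 298 [0.147 0.147 0.148] [-0.011 -0.002  0.017] [17 16 18]
w5 304 [0.143 0.144 0.145] [-0.011 -0.002  0.021] [21 22 23]
w5 310 [0.14  0.139 0.139] [-0.011 -0.002  0.026] [23 23 22]
w5 316 [0.136 0.135 0.136] [-0.011 -0.002  0.03 ] [18 21 21]
w5 322 [0.131 0.132 0.132] [-0.011 -0.002  0.034] [21 18 21]
w5 328 [0.128 0.127 0.129] [-0.011 -0.002  0.038] [23 23 25]
w6 280 [0.434 0.433 0.435] [ 0.093  0.014 -0.25 ] [ 60 114 195]
w6 286 [0.436 0.436 0.435] [ 0.1    0.016 -0.251] [ 60 112 191]
w6 292 [0.438 0.439 0.438] [ 0.107  0.017 -0.252] [ 62 112 192]
w6 298 [0.148 0.149 0.149] [-0.011 -0.002  0.014] [15 17 17]
w6 304 [0.144 0.144 0.143] [-0.011 -0.002  0.02 ] [15 14 14]
w6 310 [0.14  0.139 0.14 ] [-0.011 -0.002  0.024] [16 14 17]
w6 316 [0.136 0.136 0.135] [-0.011 -0.002  0.028] [13 12 15]
w6 322 [0.132 0.132 0.132] [-0.011 -0.002  0.032] [15 16 17]
w6 328 [0.128 0.128 0.128] [-0.011 -0.002  0.036] [15 17 18]
4 [0.55091676 0.15096186 0.08401138] [0.08401138 0.08403302 0.08411957 0.08444414]
```

The depth image puts the closed fingertips about 15 mm *behind* the reported TCP rather than 25 mm ahead. I'll check that by touching the bench gently.

```bash
python3 - <<'E'
from h import *
P=Rd(YB+np.pi)
movep([.50,.06,.10],P)
for g in(0,.018,.044,.064):
    move_l([.5,.06,.06],feed=.2); command_gripper(g,50)
    move_l([.5,.06,.02],feed=.1); r=move_l([.5,.06,-.035],feed=.03,until_force=3); print(g,sense()["finger_gap"],r,sense()["position"][2],sense()["wrist_force"].round(1),sense()["time_s"])
move_l([.5,.06,.1],feed=.2)
E
```

```text
0 -0.00010733502878146927 True -0.010097306229954348 [-1.4  0.1  6.6] 12.225
0.018 0.01815261644181732 True -0.009955670612155684 [-0.3 -0.1  6.7] 14.65
0.044 0.04397354024945231 True -0.012186509451287724 [-1.1  0.4  6.1] 17.1583
0.064 0.0639718745436415 True -0.01620309812384309 [-0.9  0.8  7.7] 19.7167
```

Touch confirms it: the tips are 10 mm behind the reported TCP (12 mm at 44 mm opening). I'll use those offsets from here.

```bash
sed -i 's/move_l(\[x,y,.053\]/move_l([x,y,.014]/; s/.14\],PH/.10],PH/; s/,.21\],feed/,.17],feed/; s/t=bath(s,0,.21)/t=bath(s,0,.17)/; s/t\[2\]=.095/t[2]=.056/; s/t\[2\]=.080/t[2]=.040/; s/t\[2\]=.21;/t[2]=.17;/' jars.py; sed -n 3,12p jars.py; python3 jars.py
```

```text
for (x,y),s in [((.5564,.1377),.052),((.453,.289),0),((.4044,.3512),-.052)]:
    movep([x,y,.10],PH); command_gripper(.064,50)
    move_l([x,y,.014],feed=.12); command_gripper(.0,50); g=sense()["finger_gap"]; print("gap",g)
    if not .036<g<.048: raise SystemExit("missed")
    move_l([x,y,.17],feed=.2)
    t=bath(s,0,.17); movep(t,PH)
    t[2]=.056; move_l(t,feed=.15); t[2]=.040; print("hit",move_l(t,feed=.03,until_force=3), sense()["position"][2])
    command_gripper(.062); t[2]=.17; move_l(t,feed=.2); print(sense()["time_s"])
movep(bath(-.05,0,.40),PH); snap("w4"); snap("top4","top")
p,d,C=load("w4");W=cloud(d,C);z=W[...,2]
gap 0.040387779326763996
hit True 0.04463064006717225
26.6167
gap 0.040294835781623864
hit True 0.04461367398620027
34.35
gap 0.04069558010900606
hit True 0.044551445955864674
42.5333
cap 0.020925402641296387 0.0868152284396164 -0.05249427826059636 -0.00037952869912446716
cap 0.021021319553256035 0.086783870522954 -0.0003077953353704823 -0.000523630929780784
cap 0.02123243175446987 0.08683167165727401 0.05188429462494153 -0.00040867950677788995
cap 0.062263451516628265 0.08731844912707284 0.10518682867579239 0.0002262276323798211
```

View pics/w4.png

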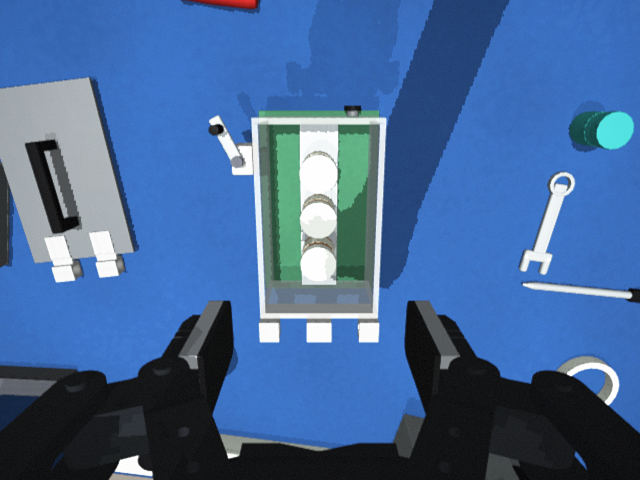

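All three jars stand on the shelf at x = −52, 0 and +52 mm, within 1 mm. Now I'll re-measure the cover, grasp it and lift it.

```bash
cat > lid.py <<'E'
from h import *
movep([.50,-.33,.38],Rd(YB+np.pi)); p,d,C=snap("w7");W=cloud(d,C);z=W[...,2]
L=(W[...,1]<-.24)&(W[...,1]>-.48)&(W[...,0]>.4)&(W[...,0]<.72)
H=max(comps((z>.044)&(z<.058)&L,300),key=lambda m:m.sum())
(cx,cy),(w,h),a=rect(W,H); yaw=np.radians(a if w>h else a-90); print(cx,cy,w,h,np.degrees(yaw))
k=[np.array(rect(W,m)[0])/1000 for m in comps((z>.017)&(z<.024)&L,150)]; print(k)
km=np.mean(k,0); dk=k[np.argmax([q[1] for q in k])]-k[np.argmin([q[1] for q in k])]; print("yaw k",np.degrees(np.arctan2(-dk[0],dk[1])))
u=np.array([np.cos(yaw),np.sin(yaw)]); g=np.array([cx,cy])/1000; print("knuckle err",(km-g-.117*u)@u,(km-g-.117*u)@[-u[1],u[0]])
P=Rd(yaw+np.pi)
movep([*g,.12],P); command_gripper(.04,110); move_l([*g,.018],feed=.1); command_gripper(0,110); print("gap",sense()["finger_gap"],sense()["wrist_force"])
move_l([*g,.06],feed=.06); print(sense()["wrist_force"]); move_l([*g,.205],feed=.15); print(sense()["wrist_force"],sense()["finger_gap"],sense()["time_s"])
E
python3 lid.py
```

```text
545.6287231445312 -418.67626953125 109.65119171142578 14.676224708557129 15.733805656433105
[array([ 0.65067163, -0.35815692]), array([ 0.66706866, -0.41573386])]
yaw k 15.896145502619284
knuckle err 0.0006028980720630323 -0.0001655110843250241
gap 0.011749679712173475 [-1.7281051   1.32867943  4.89817646]
[ 0.04819781 -0.10452836 -3.45626262]
[-0.76790237 -0.23687956 -4.29358217] 0.011623814386410018 49.4417
```

The cover had been knocked and was re-measured in time. It's now held. I'll hover it over the bath and check alignment by its knuckles.

```bash
python3 - <<'E'
from h import *
P=Rd(YB+np.pi)
movep(bath(.008,0,.205),P); move_l(bath(.008,0,.150),feed=.1)
p,d,C=snap("w8");W=cloud(d,C);c,s=np.cos(YB),np.sin(YB)
v=W[...,:2]-BC;X=v@[c,s];Y=v@[-s,c];z=W[...,2]
for a,b in((.110,.120),(.140,.162)):
    for m in comps((z>a)&(z<b)&(X>.1)&(X<.15)&(abs(Y)<.09),60): r=cv2.minAreaRect(np.stack([X[m],Y[m]],-1).astype(np.float32)*1000); print(a,np.round(r[0],1),np.round(r[1],1),round(r[2],1),np.median(z[m]).round(4))
m=(abs(X)<.118)&(abs(Y)<.09)&(z>.135)&(z<.15);r=cv2.minAreaRect(np.stack([X[m],Y[m]],-1).astype(np.float32)*1000);print("plate",r,np.median(z[m]))
print(sense()["wrist_force"])
E
```

```text
plate ((0.8492584228515625, -1.116485595703125), (136.52093505859375, 201.35250854492188), 89.86365509033203) 0.14408496698858891
[ 0.77796048  0.28848577 -4.50112448]
```

View pics/w8.png

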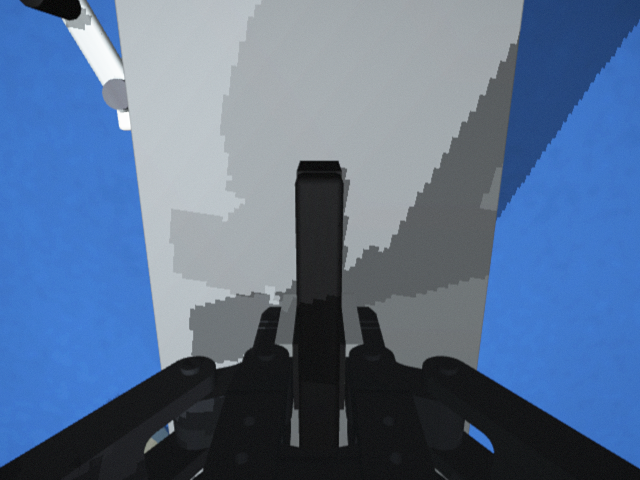

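The plate sits 1.1 mm to the right with negligible yaw error. I'll correct that and lower it.

```bash
python3 - <<'E'
from h import *
P=Rd(YB+np.pi)
move_l(bath(.0075,.0009,.130),feed=.08); print(sense()["wrist_force"])
r=move_l(bath(.0075,.0009,.110),feed=.025,until_force=8); print(r,sense()["position"],sense()["wrist_force"])
E
```

```text
[ 0.0657929   0.10325612 -3.50995724]
True [ 0.53005253 -0.09108491  0.11601222] [-8.56831072e-01 -2.32818408e-03  3.61641895e+00]
```

```bash
cat > chk.py <<'E'
from h import *
import sys
n=sys.argv[1]; p,d,C=snap(n);W=cloud(d,C);c,s=np.cos(YB),np.sin(YB)
v=W[...,:2]-BC;X=v@[c,s];Y=v@[-s,c];z=W[...,2]
m=(abs(X)<.108)&(abs(Y)<.066)&(z>.09)&(z<.125);print("plate z",np.percentile(z[m],[2,50,98]).round(4))
for q in((-.09,-.05),(-.09,.05),(.09,-.05),(.09,.05)): k=(abs(X-q[0])<.008)&(abs(Y-q[1])<.008)&m; print(q,np.median(z[k]).round(4),end=" ")
print()
for a,b in((.112,.124),):
    for m in comps((z>a)&(z<b)&(X>.108)&(X<.15)&(abs(Y)<.09),60): r=cv2.minAreaRect(np.stack([X[m],Y[m]],-1).astype(np.float32)*1000); print("kn",np.round(r[0],1),np.round(r[1],1),round(r[2],1),np.median(z[m]).round(4), "Y",Y[m].min().round(4),Y[m].max().round(4))
m=(z>.140)&(z<.162)&(abs(X)<.1)&(abs(Y)<.03);r=cv2.minAreaRect(np.stack([X[m],Y[m]],-1).astype(np.float32)*1000);print("handle",r)
E
python3 - <<'E'
from h import *
command_gripper(.04); sleep(.2)
p=sense()["position"]; move_l([p[0],p[1],.20],feed=.15)
movep(bath(-.03,0,.42),Rd(YB+np.pi)); print(sense()["time_s"])
E
python3 chk.py w9
```

```text
54.6083
plate z [0.1082 0.1099 0.1119]
(-0.09, -0.05) 0.1098 (-0.09, 0.05) 0.1099 (0.09, -0.05) 0.11 (0.09, 0.05) 0.1099 
kn [123.8 -55.3] [25.2 18.8] 1.2 0.1159 Y -0.0645 -0.0457
kn [124.   -0.2] [25.6 27.1] 0.2 0.1158 Y -0.0137 0.0134
kn [124.   55.1] [25.2 18.2] 0.0 0.1157 Y 0.0461 0.0642
kn [124.3 -30. ] [25.9 21. ] 89.2 0.1158 Y -0.043 -0.0169
kn [124.3  30. ] [26.1 21.3] 88.9 0.1157 Y 0.0169 0.0429
handle ((6.868461608886719, -0.17609119415283203), (109.47515869140625, 13.63223934173584), 0.19469955563545227)
```

View pics/w9.png

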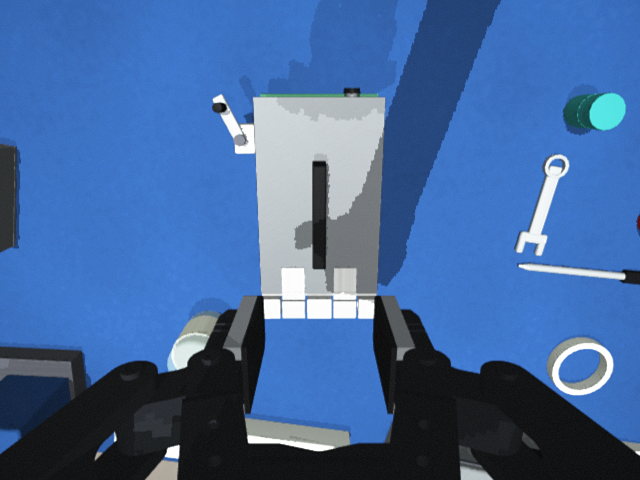

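The cover is seated: plate top at 110 mm, level, knuckles meshed. Next is the pin: re-measure, grasp, and check how it hangs.

```bash
cat > pin.py <<'E'
from h import *
movep([.53,.30,.34],Rd(YB+np.pi)); p,d,C=snap("w10");W=cloud(d,C);z=W[...,2]
c=[]
for m in comps((z>.0015)&(z<.018)&(W[...,1]>.1)&(W[...,1]<.5)&(W[...,0]<.72),150):
    (cx,cy),(w,h),a=rect(W,m); print(round(cx),round(cy),round(w),round(h),round(a,1),m.sum())
    if 180<max(w,h)<205 and min(w,h)<26: c.append((m,cx,cy,w,h,a))
m,cx,cy,w,h,a=c[0]; Q=W[m]; col=p[m].mean(-1)
ang=np.radians(a if w>h else a-90); u=np.array([np.cos(ang),np.sin(ang)]); mid=np.array([cx,cy])/1000
s=(Q[:,:2]-mid)@u; 
if np.mean(col[s<-.06])>np.mean(col[s>.06]): u=-u;s=-s
n=np.array([-u[1],u[0]]); t=(Q[:,:2]-mid)@n
# refine: rod axis line + grip centre
k=(s>-.05)&(s<.07); f=np.polyfit(s[k],t[k],1); print("ends",s.min(),s.max(),"line",f,"grip t",np.median(t[s<-.06]))
u=u+f[0]*n; u/=np.linalg.norm(u)
g=mid+u*(s.min()+.022)+n*np.median(t[s<-.06]); th=np.arctan2(u[1],u[0]); print("grip",g,"dir",np.degrees(th))
P=Rd(th+np.pi); print(np.round(inverse_kinematics([*g,.1],P),2))
np.save("pin.npy",[*g,th])
E
python3 pin.py
```

```text
501 211 140 38 0.4 2329
481 472 16 50 82.4 176
584 301 19 195 2.7 1654
702 339 35 86 0.4 692
ends -0.09757236292161237 0.09757237328034983 line [ 0.00566344 -0.00044505] grip t -0.0011255218273369956
grip [0.5786813  0.37668907] dir -86.98335308732166
[-0.82  0.61  0.28  1.62 -0.2   0.94 -0.43]
```

View pics/w10.png

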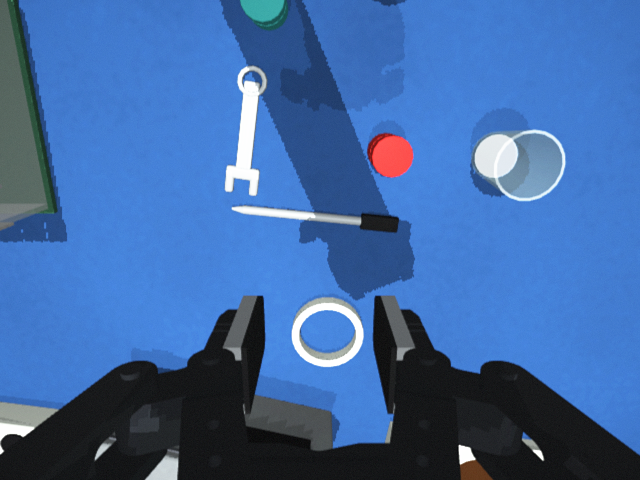

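```bash
python3 - <<'E'
from h import *
x,y,th=np.load("pin.npy"); P=Rd(th+np.pi)
movep([x,y,.08],P); command_gripper(.045,100); move_l([x,y,.01],feed=.12); print("floor",move_l([x,y,-.0075],feed=.03,until_force=4),sense()["position"][2])
command_gripper(0,100); print(sense()["finger_gap"],sense()["position"])
move_l([x,y,.15],feed=.12); print(sense()["finger_gap"],sense()["wrist_force"])
movep(bath(.1245,.30,.20),Rd(YB+np.pi/2)); 
T=sense(); print(T["position"],T["time_s"])
a,_,_=snap("w11"); b,_,_=snap("s11","side"); snap("top11","top")
cv2.imwrite("pics/m11.png",np.hstack([cv2.resize(a,(400,300)),cv2.resize(b[120:360,180:500],(400,300))])[:,:,::-1])
for n in("w11","s11","top11"):
    p,d,C=load(n);W=cloud(d,C);c,s=np.cos(YB),np.sin(YB);v=W[...,:2]-BC;X=v@[c,s];Y=v@[-s,c];z=W[...,2]
    m=(abs(X-.1245)<.02)&(Y>.11)&(Y<.27)&(z>.17)&(z<.24); print(n,m.sum())
    for y0 in np.arange(.12,.27,.02):
        k=m&(abs(Y-y0)<.01)
        if k.sum()>3: print(round(y0,2),k.sum(),X[k].min().round(4),X[k].max().round(4),"z",z[k].min().round(4),z[k].max().round(4))
    print("nose",Y[m].min() if m.any() else None)
E
```

```text
floor False -0.007547974027339449
0.014396801880641706 [ 0.5790831   0.37684467 -0.00682286]
0.014281675104110101 [ 0.43048091  0.43921463 -1.02568879]
[0.59806426 0.22292073 0.19973976] 61.8417
w11 1414
0.24 340 0.1194 0.1292 z 0.2104 0.2167
0.26 1074 0.1193 0.1291 z 0.2099 0.2166
nose 0.24074522685010202
s11 8
0.26 5 0.1236 0.1268 z 0.2124 0.2143
nose 0.16980991191953257
top11 152
0.14 17 0.1191 0.1291 z 0.2096 0.2218
0.16 24 0.1186 0.1283 z 0.2083 0.2217
0.18 22 0.1181 0.1271 z 0.2084 0.2244
0.2 21 0.1186 0.1263 z 0.2054 0.2216
0.22 24 0.1185 0.128 z 0.207 0.2223
0.24 23 0.1185 0.1284 z 0.2063 0.2184
0.26 21 0.1176 0.1277 z 0.2079 0.2203
nose 0.1306667367972785
```

View pics/m11.png

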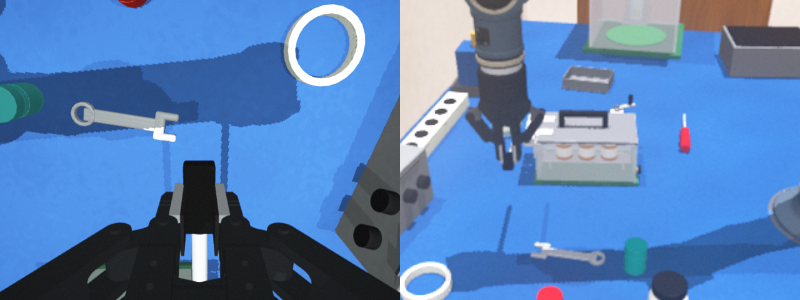

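The pin is held level: rod axis at TCP + 12.5 mm, lateral error under 0.5 mm. I'll insert it from the left.

```bash
cat > ins.py <<'E'
from h import *
import sys
x0,z0,y0=map(float,sys.argv[1:4]); F=float(sys.argv[4])
r=move_l(bath(x0,y0,z0),feed=.06); print(sense()["wrist_force"].round(1))
r=move_l(bath(x0,.0895,z0),feed=.03,until_force=F); s=sense(); v=s["position"][:2]-BC; print(r,"gripY",v@[-np.sin(YB),np.cos(YB)],"X",v@[np.cos(YB),np.sin(YB)],s["position"][2],s["wrist_force"].round(1),s["ft_torque"].round(2),s["time_s"])
E
python3 ins.py .1245 .0945 .255 10
```

```text
[-0.1  0.2 -0.5]
False gripY 0.09031186264188963 X 0.12452532050025097 0.09448642352985223 [-1.7  3.3  0.4] [ 0.83  0.15 -0.01] 69.7167
```

```bash
python3 - <<'E'
from h import *
def yy(): return (sense()["position"][:2]-BC)@[-np.sin(YB),np.cos(YB)]
print(move_l(bath(.1245,.080,.0945),feed=.02,until_force=15),yy(),sense()["wrist_force"].round(1),sense()["finger_gap"])
command_gripper(.04); print(yy()); y=yy()
move_l(bath(.1245,y,.20),feed=.15); movep(bath(.03,.06,.40),Rd(YB+np.pi)); print(sense()["time_s"])
p,d,C=snap("w12"); W=cloud(d,C);v=W[...,:2]-BC;X=v@[np.cos(YB),np.sin(YB)];Y=v@[-np.sin(YB),np.cos(YB)];z=W[...,2]
m=(abs(X-.1245)<.02)&(Y>.0695)&(Y<.16)&(z>.1)&(z<.118)&(p.max(-1)<90); print("grip",m.sum(),Y[m].min(),Y[m].max(),X[m].min(),X[m].max(),np.percentile(z[m],[10,50,90]))
m=(abs(X-.1245)<.02)&(Y<-.066)&(Y>-.12)&(z>.09)&(z<.125);print("nose",m.sum(),Y[m].min() if m.any() else None)
E
```

```text
True 0.09057032269359229 [0.3 0.4 0.4] 0.014172845349720471
0.09204939444279435
72.7083
grip 651 0.06969326997675374 0.11197316954886191 0.11496914050199984 0.13287750240124363 [0.10668396 0.10917335 0.11036587]
nose 105 -0.08342294322757779
```

View pics/w12.png

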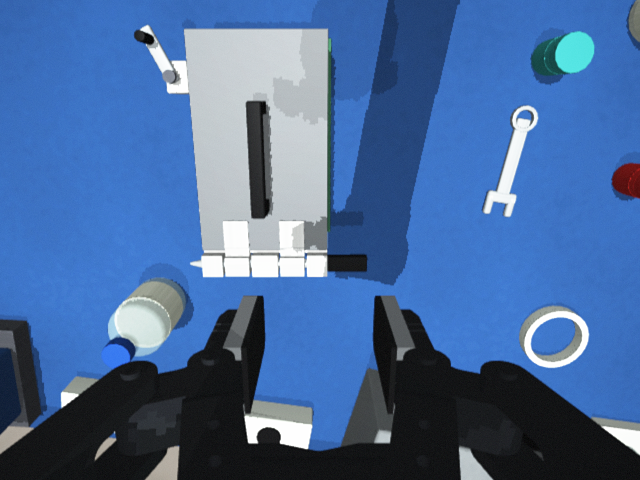

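The pin is home: grip end at 112 mm, nose out the far side at −83 mm. I'll press its tail to be sure, then locate the peg and turn the catch.

```bash
python3 - <<'E'
from h import *
P=Rd(YB+np.pi/2)
def yy(): return (sense()["position"][:2]-BC)@[-np.sin(YB),np.cos(YB)]
movep(bath(.1245,.15,.20),P); command_gripper(0,50); move_l(bath(.1245,.15,.092),feed=.15)
print("push",move_l(bath(.1245,.105,.092),feed=.02,until_force=10),yy(),sense()["wrist_force"].round(1))
move_l(bath(.1245,.16,.092),feed=.1); move_l(bath(.1245,.16,.22),feed=.2)
movep(bath(-.10,-.08,.36),Rd(YB+np.pi)); p,d,C=snap("w13");W=cloud(d,C);z=W[...,2];piv=bath(-.07,-.082,.115)
m=(z>.136)&(z<.15)&(np.hypot(*(W[...,:2]-piv[:2]).transpose(2,0,1))<.06)
for k in comps(m,20):
    (x,y),r=cv2.minEnclosingCircle(W[k][:,:2].astype(np.float32)); e=np.array([x,y])-piv[:2]; al=np.arctan2(e[1],e[0]); print(k.sum(),x,y,r,"rad",np.hypot(*e),"value",(YB+np.pi-al)%(2*np.pi)-(0 if (YB+np.pi-al)%(2*np.pi)<3 else 2*np.pi),np.median(z[k]))
print(sense()["time_s"])
E
```

```text
push True 0.12426822334685708 [-0.3  0.7 -0.1]
106 0.4381389319896698 -0.20611858367919922 0.004566049203276634 rad 0.03533890012541093 value -0.47327293088012823 0.1411222403564797
80.1083
```

```bash
cat > catch.py <<'E'
from h import *
piv=bath(-.07,-.082,0)
def pose(v,z):
    al=YB+np.pi-v; return [piv[0]+.036*np.cos(al),piv[1]+.036*np.sin(al),z],Rd(al-np.radians(20))
p,R=pose(-.473,.18); q=inverse_kinematics(p,R); print(np.round(q,2))
movep(p,R); command_gripper(.035,20); move_l(pose(-.473,.117)[0],feed=.1); command_gripper(0,20); print("gap",sense()["finger_gap"],sense()["wrist_force"].round(1))
for v in np.linspace(-.473,1.57,10)[1:]:
    p,R=pose(v,.117); move_l(p,R,feed=.06); f=sense()["wrist_force"]; print(v.round(2),f.round(1))
    if np.linalg.norm(f)>25: raise SystemExit("force")
command_gripper(.026); p,_=pose(1.57,.20); move_l(p,feed=.12); print(sense()["time_s"])
movep(bath(-.10,-.02,.40),Rd(YB+np.pi)); p,d,C=snap("w14");W=cloud(d,C);z=W[...,2]
m=(z>.136)&(z<.15)&(np.hypot(*(W[...,:2]-piv[:2]).transpose(2,0,1))<.045)
for k in comps(m,20):
    (x,y),r=cv2.minEnclosingCircle(W[k][:,:2].astype(np.float32)); e=np.array([x,y])-piv[:2]; print(k.sum(),r,np.hypot(*e),"value",(YB+np.pi-np.arctan2(e[1],e[0]))%(2*np.pi))
E
python3 catch.py; python3 chk.py w15
```

```text
[ 0.2   0.2   0.17  2.03 -0.04  0.91  2.25]
gap 0.008858578490009103 [-0.3  0.8  2.8]
-0.25 [-1.8 -0.7  5.7]
-0.02 [-1.5 -0.1  6.8]
0.21 [-2.8 -0.4  7.4]
0.44 [-2.7  0.9  9.7]
0.66 [-2.9  1.   9.1]
0.89 [-3.1  1.8  8.7]
1.12 [-2.6  3.1  9.9]
1.34 [-1.5  1.3  8.9]
1.57 [-3.   2.4  8.8]
86.9417
83 0.00470839673653245 0.03656370864917724 value 1.614504987721927
plate z [0.1083 0.1099 0.1129]
(-0.09, -0.05) 0.1099 (-0.09, 0.05) 0.1099 (0.09, -0.05) 0.11 (0.09, 0.05) nan 
kn [123.8 -56.4] [20.3 26.1] 88.9 0.1159 Y -0.0668 -0.0461
kn [124.2   0.3] [26.4 27.3] 0.3 0.1159 Y -0.0134 0.014
kn [124.4 -30.5] [25. 22.] 90.0 0.1158 Y -0.043 -0.018
kn [124.4  20.7] [21.2  7.2] 2.2 0.116 Y 0.017 0.0245
handle ((6.870685577392578, 0.06728363037109375), (14.066701889038086, 109.82445526123047), 89.95625305175781)
  return _methods._mean(a, axis=axis, dtype=dtype,
  ret = ret.dtype.type(ret / rcount)
```

View pics/w15.png

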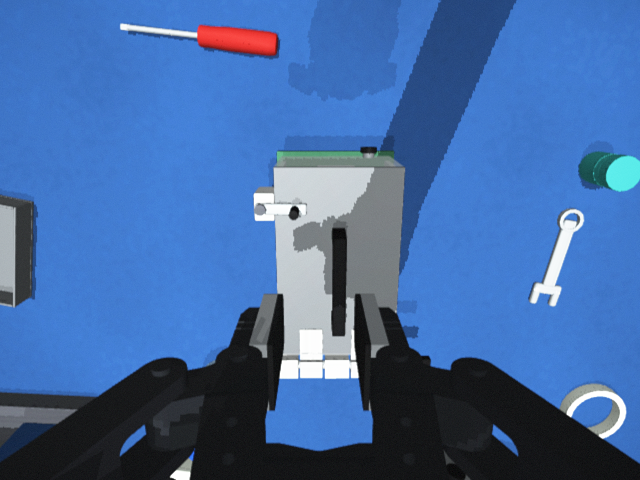

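The catch (260–305,210) lies across the cover. One last numeric check on the pin and jars before I hand in.

```bash
python3 - <<'E'
from h import *
movep(bath(.03,.06,.40),Rd(YB+np.pi)); sleep(.3)
p,d,C=snap("w16"); W=cloud(d,C);v=W[...,:2]-BC;X=v@[np.cos(YB),np.sin(YB)];Y=v@[-np.sin(YB),np.cos(YB)];z=W[...,2]
m=(abs(X-.1245)<.02)&(Y>.0695)&(Y<.16)&(z>.1)&(z<.118)&(p.max(-1)<90); print("grip",Y[m].min(),Y[m].max())
m=(abs(X-.1245)<.02)&(Y<-.066)&(Y>-.12)&(z>.09)&(z<.125);print("nose",Y[m].min())
b,_,_=snap("s16","side"); save("s16c",cv2.resize(b[170:290,240:400],(640,480)))
E
```

```text
grip 0.06970342674600809 0.11223075454529721
nose -0.08302824082128792
```

View pics/s16c.png

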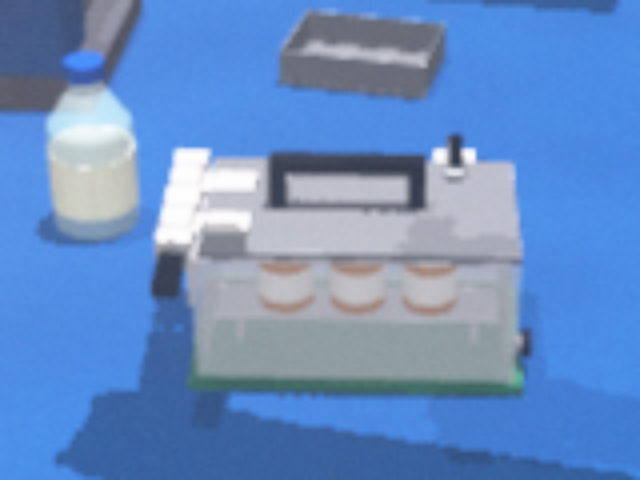

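The side view shows three upright jars at (285–430,288), the cover seated, the pin grip against the knuckles at (168,272) and the catch turned in at (455,160).

```bash
python3 -c "
from rig import *
print(finish_job())"
```

```text
the job is handed in; nothing more can be done
None
```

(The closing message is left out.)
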